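# Mesh the fan rotor of a clothes freshener

### The job

Slide the round base of the clothes freshener across the shelf, without lifting it, until the whole base is on the round blue mat. Then take the fan rotor out of the ring box, turn it so that the four splines of its stem line up with the cross-shaped socket in the base, and push it down fully home against the socket's spring. Finish while still holding the rotor pressed fully home, with the base still on the mat, and leave the vase, the tie bar and the hanger alone.

Things in the scene. Friction and masses are not known exactly. Their poses are not given: they have to be found in the camera images.
- base_boss (a point): loose freshener base, about 0.7 kg: grey disc 120 mm across, 18 mm thick, flat on the shelf; a toggle (top 29 mm up) near its rim, diagonal to the boss. In its middle a white square boss 46 x 46 mm, top 54 mm above the shelf, to be gripped across two faces. This point: on the axis, half-way up the boss, 36 mm above the underside; z up, x and y square to the boss faces
- socket (a point): centre of the mouth of the socket, level with the boss's top, 18 mm above base_boss. The socket is a black-bottomed cross-shaped hole: two crossing slots, each 26 mm long and 10 mm wide, along this point's x and y (square to the boss faces). A black spring plunger closes it 12 mm below the mouth
- plunger (a joint): travel of the spring plunger in the socket, in m: 0 at rest (12 mm below the mouth), grows as it is pressed down; 0.008 when the rotor is fully home. It starts to move at 2 N and takes about 8 N at 0.008. It lifts the rotor again if nothing presses
- rotor_grip (a point): centre of the square orange grip (24 x 24 mm, 40 mm high) on top of the loose fan rotor, 70 g, which stands upright in the ring box. On the axis, 20 mm above the top of the hub and 52 mm above the stem's foot; z up, x and y run along the stem's cross bars and square to the grip's faces. With the rotor fully home this point is 32 mm above the socket's mouth
- rotor: the fan rotor; origin at the foot of its stem, 52 mm below rotor_grip, same axes. Stem: 20 mm long, black, a cross of two bars each 22 x 6 mm (the lowest 8 mm taper to 18 x 3 mm). Above it a white hub 40 mm across, 12 mm thick, with six blue blades reaching 43 mm from the axis, then the grip. Fully home, the hub's underside rests on the boss's top
- mat: thin round blue mat with a dark rim, 160 mm across, let in flush with the shelf (no step to slide over); origin at its centre, on the shelf
- ring_box: clear two-tier ring box with a greenish top plate, 110 x 80 mm, 50 mm high, fixed to the shelf; origin under its centre. A round well 28 mm across goes down through the middle of its top; the rotor's stem hangs in it and the hub rests on the plate, free at any yaw
- vase: navy ceramic bud vase, empty, 52 mm across, 110 mm high, bystander; origin under its centre
- tie_bar: silver tie bar 58 x 7 x 6 mm lying flat, bystander; origin under its centre
- hanger: black plastic hanger lying flat along the far edge, 400 mm wide (along y), 10 mm thick, its hook away from the robot, bystander; origin at the middle of its straight bar

How it is judged (in metres and radians):
On the way, in this order (a step that is already met when the one before it is completed fails the run):
1. the whole base has been slid onto the mat (horizontal distance between base_boss and mat below 0.022 m and height (world z) of base_boss below 0.04 m), for 0.2 s.
2. the rotor's splines have entered the socket's slots (z of rotor in the frame of socket below -0.007 m and distance between rotor and socket below 0.03 m and (angle between the x axis of rotor_grip and the x axis of socket, either way round below 0.25 rad or angle between the x axis of rotor_grip and the y axis of socket, either way round below 0.25 rad)), for 0.1 s.
At the end, for the whole second after the job is handed in: The base is flat on the shelf and wholly on the mat (centres within 22 mm), the rotor stands upright in the socket with splines meshed (within 0.25 rad), its stem at least 17.5 mm of 20 mm in and the plunger pressed more than 5.5 mm, and the fingers are still holding the rotor down (more than 1 N) (all of step 1 and angle between base_boss's own z axis and vertical below 0.08 rad and z of rotor in the frame of socket below -0.0175 m and horizontal distance between rotor_grip and socket below 0.006 m and angle between the z axis of rotor_grip and the z axis of socket, either way round below 0.1 rad and (angle between the x axis of rotor_grip and the x axis of socket, either way round below 0.25 rad or angle between the x axis of rotor_grip and the y axis of socket, either way round below 0.25 rad) and value of joint plunger above 0.0055 m and contact force between the fingers and rotor above 1 N); the arm keeps its last pose, push and grip.
It fails at once if the base is lifted or tipped off the shelf (height (world z) of base_boss above 0.041 m or angle between base_boss's own z axis and vertical above 0.25 rad).
It fails at once if the vase is moved or tipped (distance of vase from where it was at the start of the episode above 0.02 m or angle between vase's own z axis and vertical above 0.3 rad).
It fails at once if the tie bar is moved (distance of tie_bar from where it was at the start of the episode above 0.02 m).
It fails at once if the hanger is moved (distance of hanger from where it was at the start of the episode above 0.02 m).
It also fails if it takes over 64 s, if anything falls off the work surface, if the arm or the gripper's body presses on something with over 40 N, if the wrist force passes 120 N, or if a joint passes its speed limit or range.

### The arm

A 6-joint arm with a two-finger parallel gripper is mounted at the origin on the work surface. World frame = base frame: x ahead of the robot, y to its left, z up, the work surface at z = 0. Lengths are in m, angles in degrees, forces in N, time in s.
With the tool pointing down it reaches from about 0.4 to 0.825 m from the base axis. Payload 7 kg.
Tool frame: the origin (TCP) lies on the front face of the gripper's body, between the roots of the fingers; the fingertips stand 66 mm ahead of it and the grasp point (between the pads) lies 47 mm ahead of it; z points along the fingers, y is the line along which they close (so a half turn about z gives the same grasp; the last joint's range is limited). The gripper opens to 88 mm and grips with 3 to 60 N. Pads are 19 mm wide; open, the fingers measure 130 mm over their backs; the gripper's body (78 mm by 193 mm) begins 47 mm behind the grasp point.
Start: joints at [85.548, 20.546, 0.682, 0, -70.136, -16.507], TCP at [0.241, 0.63, 0.292] pointing down, gripper open.
Joint ranges: [-176.03, 176.03], [-82.01, 121.73], [-58.28, 71.71], [-173.87, 95.51], [-174.79, -0.11], [-173.66, 173.66]. Speed limits (degrees/s): [136.94, 136.94, 172.46, 180, 180, 180].

### API

Orientations are given as [roll, pitch, yaw] about the fixed x, y, z axes, in that order (R = Rz(yaw) Ry(pitch) Rx(roll)).
In Python, from plant import ctrl gives the robot as it stands.
- The arm moves only by the tool send_rows, never from a script. Its argument "deltas" is a list of rows, each a list of 2 entries, a list of its own where there are three numbers: the shift along the tool's x, y, z each as a share of 800 mm, from -1 to 1, then the turn about the tool's z as a share of 90 degrees, from -1 to 1. A call has exactly 5 rows; each row is the pose to reach, as a shift and turn from the pose commanded when the call began, along the tool's axes at that moment; what a row does not reach only later rows make up. A row lasts 1/12 s, in which the tool goes at most 41.7 mm and 7.16 degrees, less where a joint would pass 70% of its speed; a pose out of reach is approached as far as the arm can. A call with a number of a shift or a turn outside -1 to 1 is refused whole. A call with a gripper value outside its range is refused whole. "gripper" is the opening, from 0 (shut) to 1 (fully open), set as the call begins (left out, the last holds). The fingers move at their own pace and stop on an object; the grip force is fixed at half the most. Time passes only in rows, so rows that repeat a pose let the fingers close, or fill a call up. It gives the time, the measured TCP pose, the force, the opening and the grip force at its end, in the units of the state.
- ctrl.get_obs(): the state, without advancing time (a new reading comes with each control period).
- ctrl.snapshot(name): name is "scene" or "top"; returns a dict with "color" (420x560x3 uint8, red, green, blue), "vertical_fov" (degrees; the focal length in pixels is half the picture's height over the tangent of half this angle, whatever the lens; pixels are square), "cx", "cy" (the principal point, pixels), "k1" (the pictures are not rectified: a ray, as slopes to the right and down, at radius r is drawn at 1 + k1 r^2 times it, then the intrinsics apply), "rvec" (rotation vector, rad) and "tvec" (3), from world to camera coordinates, as OpenCV has them. Camera axes: x right, y down, z forward; pixel columns grow to the right and rows downward; lengths in m; the calibration is good to about 2 mm. A picture is of the moment at which its call begins. There is no depth.
- ctrl.close_job(): hands the job in; it is judged then, once.
Trained networks look in a picture, given as the dict that the camera call returned (one of the last four; its "shot" number tells which), for a name from the list of things; names that differ only in an ending like _2 or _b are one class to them, and where a whole thing is asked for, a point or a joint stands for the part that bears it (a point fixed in the world has none). Each returns a list of dicts, best first, with "conf" (0 to 1); they miss things now and then, are a little off and sometimes report something else, mostly with a low value. They report only what shows in the picture. A call takes as long as a camera call.
- ctrl.boxes_of(picture, thing): "xy" ([column, row] as shares, 0 to 1, of the picture: columns of its width, rows of its height, amid what is visible of it).
- ctrl.cut_out(picture, thing): "pixels" (420x560 bool, what is visible of it) and "xy" ([column, row] as shares, 0 to 1, of the picture: columns of its width, rows of its height, amid what is visible of it).
The state is a dict: "clock": time; "joint_pos": joint angles; "qvel": joint speeds; "tau": joint torques, N m; "tool_pos": TCP position; "orientation": TCP orientation; "force": force on the tool from outside, world axes, zero at the start; "moment": the same for the moment, N m; "opening": finger opening in m; "gripper_force": force on a finger pad.
Only numpy, scipy, OpenCV 4.12 (cv2) and the standard library are available. Lean on these libraries where they do the work, as an engineer would, in place of code of your own. Each camera call takes 0.05 s, during which the arm holds its last target. There are 200 camera calls.

## Working session

There is one attempt and no reset: what is moved stays moved. The work goes in short steps, Python scripts to look and compute and a tool call to move; the robot and the scene stay as the last step left them, time stands still between calls to the robot, and variables do not carry over. Pictures are saved under pics/ and viewed, at most 10 in all, crops included, and the job is handed in when it is done.

Besides the shell and the picture viewer there is one more tool, called after "Request:" as name([rows], argument=value, ...), one row to a line, values as JSON. send_rows: Moves the arm, as the interface text tells. Shift numbers are shares of 800 mm and turn numbers shares of 90 degrees, none past 1 either way. Its arguments: {"type":"object","properties":{"deltas":{"type":"array","items":{"type":"array"}},"gripper":{"type":"number"}},"required":["deltas"]}

```bash
ls; mkdir -p pics; cat > h.py <<'E'
import numpy as np, cv2
from plant import ctrl
def K(p):
    f=210/np.tan(np.radians(p["vertical_fov"])/2); return f
def ray(p,u,v):
    f=K(p); d=np.array([(u-p["cx"])/f,(v-p["cy"])/f]); s=d.copy()
    for _ in range(30): s=d/(1+p["k1"]*(s@s))
    R=cv2.Rodrigues(np.array(p["rvec"],float))[0]; t=np.array(p["tvec"],float).ravel()
    return -R.T@t, R.T@np.array([s[0],s[1],1])
def at(p,u,v,z):
    o,d=ray(p,u,v); return o+d*(z-o[2])/d[2]
def proj(p,X):
    R=cv2.Rodrigues(np.array(p["rvec"],float))[0]; c=R@np.array(X,float)+np.array(p["tvec"],float).ravel()
    s=c[:2]/c[2]; s=s*(1+p["k1"]*(s@s)); return s*K(p)+[p["cx"],p["cy"]]
def save(p,n,crop=None,sc=1):
    im=p["color"][:,:,::-1]
    if crop: a,b,c,d=crop; im=im[b:d,a:c]
    cv2.imwrite("pics/"+n,cv2.resize(im,None,fx=sc,fy=sc,interpolation=cv2.INTER_CUBIC))
E
python3 - <<'E'
from h import *
print(ctrl.get_obs())
Z=dict(base_boss=.03,rotor_grip=.10,mat=0,ring_box=.05,vase=.055,tie_bar=.006,hanger=.01)
ps=[ctrl.snapshot(n) for n in("scene","top")]
for n,p in zip("st",ps):
    print(n,p["vertical_fov"],p["k1"],ray(p,280,210))
    for k,z in Z.items():
        for b in ctrl.cut_out(p,k)[:2]:
            u,v=b["xy"][0]*560,b["xy"][1]*420; print(k,round(b["conf"],2),round(u),round(v),at(p,u,v,z).round(3),b["pixels"].sum())
im=np.vstack([p["color"] for p in ps])
save(ps[0],"a.png",sc=1.4);save(ps[1],"b.png",sc=1.4)
E
```

```text
pics
{'clock': 0.0, 'joint_pos': array([ 8.55491049e+01,  2.05919901e+01,  6.33458627e-01, -1.82547262e-02,
       -7.01379207e+01, -1.65072316e+01]), 'qvel': array([-0.0306694 , -0.04179638,  0.06987419,  0.06328074,  0.00427074,
       -0.12030461]), 'tau': array([-2.44351533e-03, -5.82718885e+01,  2.93060392e+01,  6.99701026e+00,
        7.04320759e-03, -1.61723692e-04]), 'tool_pos': array([0.24132281, 0.62997062, 0.29121982]), 'orientation': array([ 1.79902647e+02, -1.09546813e-02, -2.09643341e+01]), 'force': array([ 0.28168383, -0.37314145,  0.00785915]), 'moment': array([ 0.02692529, -0.03174395, -0.06196726]), 'gripper_force': 0.0, 'opening': 0.08760018993305496}
s 42.97300779718034 0.07001842290797612 (array([1.31616566, 0.29525837, 1.17462658]), array([-0.51119633, -0.21856178, -0.8312198 ]))
base_boss 0.98 302 192 [0.536 0.024 0.03 ] 1363
rotor_grip 0.85 202 152 [ 0.571 -0.246  0.1  ] 351
mat 0.98 375 206 [0.481 0.213 0.   ] 2364
ring_box 0.97 208 165 [ 0.568 -0.235  0.05 ] 1140
vase 0.73 284 244 [0.715 0.05  0.055] 500
tie_bar 0.63 316 283 [0.756 0.152 0.006] 55
hanger 0.85 218 297 [ 0.885 -0.049  0.01 ] 1724
t 48.074044439656234 -0.06568037702993568 (array([ 0.59580577, -0.01925825,  0.94702078]), array([ 0.00823199, -0.01582835, -1.00006849]))
base_boss 0.81 253 256 [0.515 0.02  0.03 ] 2856
rotor_grip 0.96 396 239 [ 0.548 -0.241  0.1  ] 953
mat 0.56 157 270 [0.484 0.214 0.   ] 4848
ring_box 0.87 387 238 [ 0.547 -0.237  0.05 ] 1795
ring_box 0.3 189 142 [0.735 0.139 0.05 ] 117
vase 0.88 237 158 [0.703 0.048 0.055] 572
tie_bar 0.54 189 142 [0.742 0.147 0.006] 114
hanger 0.67 276 109 [ 0.805 -0.028  0.01 ] 1961
hanger 0.33 192 142 [0.742 0.14  0.01 ] 116
```

```bash
python3 - <<'E'
from h import *
p=ctrl.snapshot("top")
save(p,"c.png",(120,190,440,320),2.4)
E
```

```text
(no output)
```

View pics/b.png

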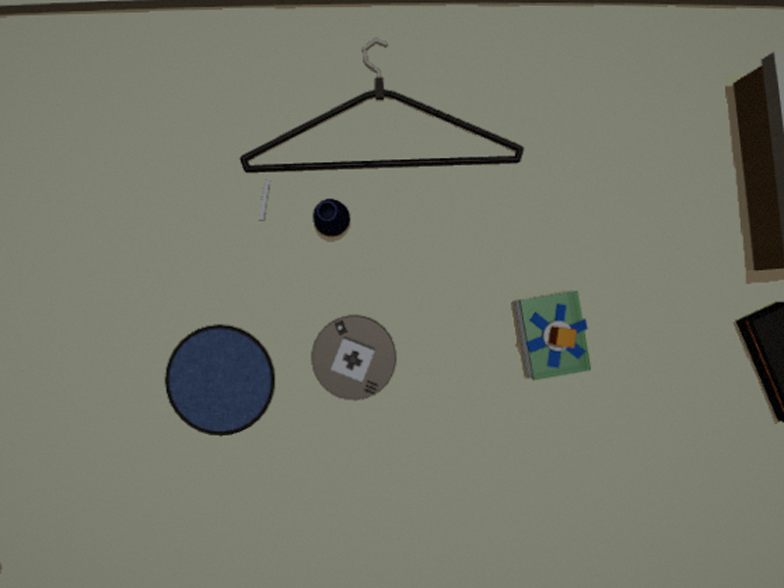

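View pics/c.png

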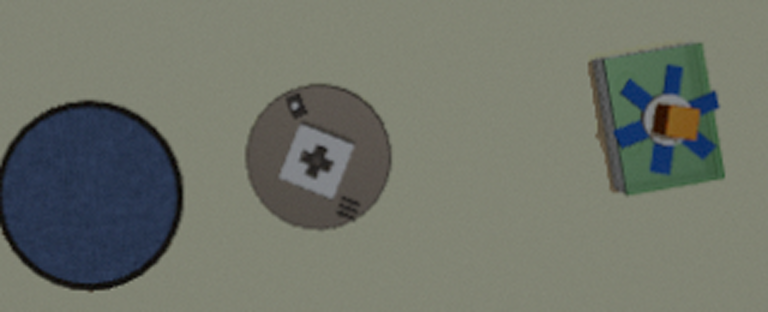

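The mat is at about px (157,271) in the top view, the base at (253,256) and the rotor on its box at about (398,240). The boss is rotated about 20° in the picture. Next I'll measure the squares.

```bash
cat >> h.py <<'E'
def rect(p,mask,z):
    cs=cv2.findContours(mask.astype(np.uint8),cv2.RETR_EXTERNAL,cv2.CHAIN_APPROX_NONE)[0]
    c=max(cs,key=cv2.contourArea).reshape(-1,2)
    w=np.array([at(p,u,v,z)[:2]*1000 for u,v in c],np.float32)
    r=cv2.minAreaRect(w); return np.round(r[0],1),np.round(r[1],1),round(r[2],1)
def win(p,m,X,rad=45):
    u,v=proj(p,X); k=np.zeros_like(m); k[max(0,int(v-rad)):int(v+rad),max(0,int(u-rad)):int(u+rad)]=1; return m&k
def boss(p,X):
    c=p["color"].astype(int); return rect(p,win(p,(c.min(2)>c[...].max()*0+135),X,30),.054)
def grip(p,X,z):
    c=p["color"].astype(int); return rect(p,win(p,(c[...,0]>170)&(c[...,2]<100),X),z)
E
python3 - <<'E'
from h import *
p=ctrl.snapshot("top")
print(p["color"][256-9,245],p["color"][246:250,250:262].min(2))
for X in [(.515,.02,.05)]: print("boss",boss(p,X))
print("grip",grip(p,(.548,-.241,.1),.102))
c=p["color"].astype(int)
m=win(p,(c[...,2]>c[...,0]+15),(.484,.214,0),60)
cs=np.argwhere(m)[:,::-1]; w=np.array([at(p,u,v,0)[:2] for u,v in cs]); print("mat",(w.min(0)+w.max(0))/2,np.ptp(w,axis=0))
b=ctrl.cut_out(p,"base_boss")[0]["pixels"]
w=np.array([at(p,u,v,.018)[:2] for v,u in np.argwhere(b)]); print("disc",(w.min(0)+w.max(0))/2,np.ptp(w,axis=0))
E
```

```text
[131 133 137] [[131 129 130 129 130 129 120 101  76  61  55  61]
 [130 132 131 132 129 128 129 131 118 100  85  75]
 [129 130 129 129 128 128 128 128 127 130 129 120]
 [129 125 122 128 129 129 130 130 129 130 130 130]]Traceback (most recent call last):
  File "<stdin>", line 4, in <module>
  File "h.py", line 27, in boss
    c=p["color"].astype(int); return rect(p,win(p,(c.min(2)>c[...].max()*0+135),X,30),.054)
                                     ~~~~^^^^^^^^^^^^^^^^^^^^^^^^^^^^^^^^^^^^^^^^^^^^^^^^^^
  File "h.py", line 21, in rect
    c=max(cs,key=cv2.contourArea).reshape(-1,2)
      ~~~^^^^^^^^^^^^^^^^^^^^^^^^
ValueError: max() iterable argument is empty
```

```bash
sed -i 's/c\[...\].max()\*0+135/117/' h.py
cat >m.py <<'E'
from h import *
p=ctrl.snapshot("top")
for X in [(.515,.02,.05)]: print("boss",boss(p,X))
print("grip",grip(p,(.548,-.241,.1),.102))
c=p["color"].astype(int)
m=win(p,(c[...,2]>c[...,0]+15),(.484,.214,0),60)
cs=np.argwhere(m)[:,::-1]; w=np.array([at(p,u,v,0)[:2] for u,v in cs]); print("mat",(w.min(0)+w.max(0))/2,np.ptp(w,axis=0))
b=ctrl.cut_out(p,"base_boss")[0]["pixels"]
w=np.array([at(p,u,v,.018)[:2] for v,u in np.argwhere(b)]); print("disc",(w.min(0)+w.max(0))/2,np.ptp(w,axis=0))
E
python3 m.py
```

```text
boss (array([515. ,  21.4]), array([44.7, 44.3]), 67.7)Traceback (most recent call last):
  File "m.py", line 4, in <module>
    print("grip",grip(p,(.548,-.241,.1),.102))
                 ~~~~^^^^^^^^^^^^^^^^^^^^^^^^
  File "h.py", line 29, in grip
    c=p["color"].astype(int); return rect(p,win(p,(c[...,0]>170)&(c[...,2]<100),X),z)
                                     ~~~~^^^^^^^^^^^^^^^^^^^^^^^^^^^^^^^^^^^^^^^^^^^^
  File "h.py", line 21, in rect
    c=max(cs,key=cv2.contourArea).reshape(-1,2)
      ~~~^^^^^^^^^^^^^^^^^^^^^^^^
ValueError: max() iterable argument is empty
```

```bash
sed -i 's/c\[...,0\]>170)&(c\[...,2\]<100)/c[...,0]>130)\&(c[...,0]-c[...,2]>70)/' h.py; python3 m.py; python3 -c "
from h import *
p=ctrl.snapshot('top');print(p['color'][241,398:414:3])"
```

```text
boss (array([515. ,  21.4]), array([44.7, 44.3]), 67.6)
grip (array([ 539.2, -255.4]), array([0., 0.]), 0.0)
mat [0.48304162 0.21540853] [0.14545385 0.1467336 ]
[[119  71  21]
 [128  91  31]
 [129  89  30]
 [127  86  26]
 [115  78  29]
 [ 65  94  66]]Traceback (most recent call last):
  File "m.py", line 8, in <module>
    b=ctrl.cut_out(p,"base_boss")[0]["pixels"]
      ~~~~~~~~~~~~~~~~~~~~~~~~~~~^^^
IndexError: list index out of range
```

```bash
sed -i 's/c\[...,0\]>130)/c[...,0]>100)/' h.py; cat >>h.py <<'E'
from scipy.spatial.transform import Rotation as Ro
def to(x,y,z,yaw=None):
    o=ctrl.get_obs(); R=Ro.from_euler("xyz",o["orientation"],degrees=True)
    d=R.inv().apply(np.array([x,y,z])-o["tool_pos"])/.8
    t=0 if yaw is None else -(((yaw-o["orientation"][2])+90)%180-90)/90
    print("t",round(o["clock"],2),"pos",o["tool_pos"].round(4),"rpy",o["orientation"].round(2),"F",o["force"].round(1),"op",round(o["opening"],4),round(o["gripper_force"],1),"delta",d.round(4),"turn",round(t,4))
E
python3 - <<'E'
from h import *
to(.515,.0214,.25,-22.4)
p=ctrl.snapshot("top")
print("grip",grip(p,(.548,-.241,.1),.102))
p=ctrl.snapshot("scene")
print("grip s",grip(p,(.548,-.241,.1),.102))
E
```

```text
t 1.1 pos [0.2415 0.6303 0.2922] rpy [180.    -0.   -20.96] F [0.1 0.1 0.7] op 0.0871 0.0 delta [0.5916 0.5885 0.0527] turn 0.016
grip (array([ 545.2, -255.5]), array([21.8, 21.9]), 79.9)
grip s (array([ 545.8, -258.4]), array([23.8, 24.1]), 79.4)
```

Request:
send_rows([
  [[0.592,0.588,0.053],0.016],
  [[0.592,0.588,0.053],0.016],
  [[0.592,0.588,0.053],0.016],
  [[0.592,0.588,0.053],0.016],
  [[0.592,0.588,0.053],0.016],
], gripper=1)

```text
clock: 1.62
tool_pos: [0.3272, 0.4389, 0.2789]
orientation: [-180.0, -0.0, -22.4]
force: [1.2, 0.5, 0.4]
opening: 0.0877
gripper_force: 0.0
```

```bash
python3 -c "
from h import *
to(.515,.0214,.25,-22.4)"
```

```text
t 1.62 pos [0.3272 0.4389 0.2789] rpy [-1.7998e+02 -1.0000e-02 -2.2370e+01] F [1.2 0.5 0.4] op 0.0877 0.0 delta [0.4157 0.3933 0.0361] turn 0.0003
```

Request:
send_rows([
  [[0.416,0.393,0.036],0],
  [[0.416,0.393,0.036],0],
  [[0.416,0.393,0.036],0],
  [[0.416,0.393,0.036],0],
  [[0.416,0.393,0.036],0],
])

```text
clock: 2.03
tool_pos: [0.4125, 0.2492, 0.2662]
orientation: [-179.9, -0.0, -22.4]
force: [0.0, 1.2, -0.2]
opening: 0.0879
gripper_force: 0.0
```

Request:
send_rows([
  [[0.227,0.215,0.02],0],
  [[0.227,0.215,0.02],0],
  [[0.227,0.215,0.02],0],
  [[0.227,0.215,0.02],0],
  [[0.227,0.215,0.02],0],
])

```text
clock: 2.45
tool_pos: [0.4977, 0.0595, 0.253]
orientation: [-179.9, -0.0, -22.4]
force: [1.2, 1.6, 0.8]
opening: 0.0877
gripper_force: 0.0
```

```bash
python3 -c "
from h import *
to(.515,.0214,.091,-22.4)
p=ctrl.snapshot('scene');save(p,'d.png',(220,100,420,250),4)
"
```

```text
t 2.45 pos [0.4977 0.0595 0.253 ] rpy [-1.7995e+02 -5.0000e-02 -2.2370e+01] F [1.2 1.6 0.8] op 0.0877 0.0 delta [0.038  0.036  0.2025] turn 0.0003
```

Request:
send_rows([
  [[0.038,0.036,0.04],0],
  [[0.038,0.036,0.08],0],
  [[0.038,0.036,0.13],0],
  [[0.038,0.036,0.15],0],
  [[0.038,0.036,0.15],0],
])

```text
clock: 2.92
tool_pos: [0.512, 0.0219, 0.1286]
orientation: [179.7, 0.3, -22.5]
force: [-0.4, -1.3, 0.0]
opening: 0.0881
gripper_force: 0.0
```

```bash
python3 -c "
from h import *
to(.515,.0214,.090,-22.4)
p=ctrl.snapshot('scene');save(p,'d.png',(220,100,420,250),4)
"
```

```text
t 2.92 pos [0.512  0.0219 0.1286] rpy [179.71   0.32 -22.5 ] F [-0.4 -1.3  0. ] op 0.0881 0.0 delta [ 0.004  -0.0011  0.0483] turn -0.0011
```

View pics/d.png

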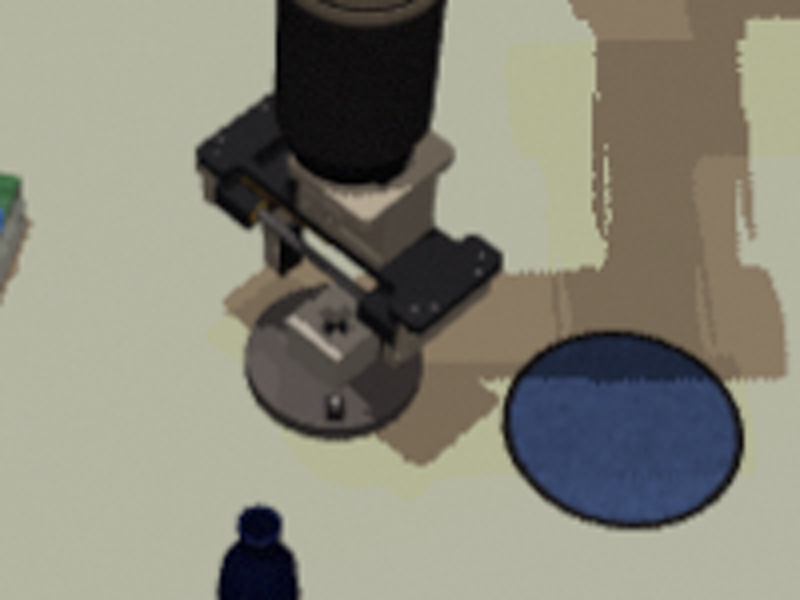

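The boss (crop about (335,335)) sits squarely between the fingers, and the toggle is clear of them. I'll go down and grip.

Request:
send_rows([
  [[0.002,0,0.015],0],
  [[0.003,0,0.03],0],
  [[0.003,0,0.044],0],
  [[0.003,0,0.047],0],
  [[0.003,0,0.047],0],
])

```text
clock: 3.38
tool_pos: [0.5172, 0.0228, 0.096]
orientation: [-180.0, -0.1, -22.4]
force: [-0.3, -0.1, 0.4]
opening: 0.0875
gripper_force: 0.0
```

```bash
python3 -c "
from h import *
to(.515,.0214,.090,-22.4)
"
```

```text
t 3.38 pos [0.5172 0.0228 0.096 ] rpy [-1.7996e+02 -6.0000e-02 -2.2350e+01] F [-0.3 -0.1  0.4] op 0.0875 0.0 delta [-0.0019  0.0027  0.0075] turn 0.0005
```

Request:
send_rows([
  [[-0.002,0.002,0.007],0],
  [[-0.002,0.002,0.007],0],
  [[-0.002,0.002,0.007],0],
  [[-0.002,0.002,0.007],0],
  [[-0.002,0.002,0.007],0],
])

```text
clock: 3.8
tool_pos: [0.5147, 0.0215, 0.0898]
orientation: [-180.0, -0.0, -22.4]
force: [-0.6, 0.9, 0.9]
opening: 0.088
gripper_force: 0.0
```

Request:
send_rows([
  [[0,0,0],0],
  [[0,0,0],0],
  [[0,0,0],0],
  [[0,0,0],0],
  [[0,0,0],0],
], gripper=0)

```text
clock: 4.22
tool_pos: [0.5145, 0.0214, 0.0894]
orientation: [180.0, -0.0, -22.4]
force: [0.6, 0.1, 1.4]
opening: 0.0598
gripper_force: 0.0
```

Request:
send_rows([
  [[0,0,0],0],
  [[0,0,0],0],
  [[0,0,0],0],
  [[0,0,0],0],
  [[0,0,0],0],
])

```text
clock: 4.63
tool_pos: [0.5145, 0.0214, 0.0894]
orientation: [180.0, 0.0, -22.4]
force: [-0.7, 0.5, 0.8]
opening: 0.0456
gripper_force: 30.0
```

```bash
python3 -c "
from h import *
to(.515-.032,.0214+.194,.090,-22.4)
"
```

```text
t 4.63 pos [0.5145 0.0214 0.0894] rpy [180.    0.  -22.4] F [-0.7  0.5  0.8] op 0.0456 30.0 delta [-0.1288 -0.2092 -0.0008] turn 0.0
```

Request:
send_rows([
  [[-0.005,-0.01,0],0],
  [[-0.015,-0.025,0],0],
  [[-0.027,-0.045,0],0],
  [[-0.04,-0.065,0],0],
  [[-0.052,-0.085,0],0],
])

```text
clock: 5.05
tool_pos: [0.5015, 0.1002, 0.0894]
orientation: [179.9, 0.0, -22.4]
force: [1.5, -4.0, 0.7]
opening: 0.0455
gripper_force: 30.0
```

Request:
send_rows([
  [[-0.013,-0.021,0],0],
  [[-0.026,-0.042,0],0],
  [[-0.039,-0.063,0],0],
  [[-0.052,-0.084,0],0],
  [[-0.062,-0.1,0],0],
])

```text
clock: 5.47
tool_pos: [0.4861, 0.1937, 0.0894]
orientation: [179.9, 0.0, -22.4]
force: [0.6, -5.3, 2.7]
opening: 0.046
gripper_force: 30.0
```

```bash
python3 -c "
from h import *
to(.483,.2154,.0894,-22.4)
"
```

```text
t 5.47 pos [0.4861 0.1937 0.0894] rpy [ 1.7995e+02  1.0000e-02 -2.2390e+01] F [ 0.6 -5.3  2.7] op 0.046 30.0 delta [-0.0139 -0.0236 -0.0001] turn 0.0001
```

Request:
send_rows([
  [[-0.007,-0.012,0],0],
  [[-0.012,-0.021,0],0],
  [[-0.014,-0.023,0],0],
  [[-0.014,-0.023,0],0],
  [[-0.014,-0.023,0],0],
])

```text
clock: 5.88
tool_pos: [0.4833, 0.2148, 0.0894]
orientation: [-179.9, 0.0, -22.4]
force: [-0.2, 2.5, 0.2]
opening: 0.0458
gripper_force: 30.0
```

Request:
send_rows([
  [[0,0,0],0],
  [[0,0,0],0],
  [[0,0,0],0],
  [[0,0,0],0],
  [[0,0,0],0],
], gripper=1)

```text
clock: 6.3
tool_pos: [0.4832, 0.214, 0.0894]
orientation: [180.0, 0.0, -22.4]
force: [-0.3, -0.3, -0.2]
opening: 0.0737
gripper_force: 0.0
```

Request:
send_rows([
  [[0,0,-0.01],0],
  [[0,0,-0.03],0],
  [[0,0,-0.08],0],
  [[0,0,-0.13],0],
  [[0,0,-0.18],0],
])

```text
clock: 6.72
tool_pos: [0.4828, 0.2138, 0.2355]
orientation: [180.0, 0.0, -22.4]
force: [1.0, 0.8, -0.7]
opening: 0.0874
gripper_force: 0.0
```

```bash
python3 -c "
from h import *
to(.5454,-.2557,.233,-10.1)
"
```

```text
t 6.72 pos [0.4828 0.2138 0.2355] rpy [ 1.7995e+02  1.0000e-02 -2.2400e+01] F [ 1.   0.8 -0.7] op 0.0874 0.0 delta [0.2959 0.5128 0.0035] turn -0.1366
```

Request:
send_rows([
  [[0.296,0.513,0.003],-0.137],
  [[0.296,0.513,0.003],-0.137],
  [[0.296,0.513,0.003],-0.137],
  [[0.296,0.513,0.003],-0.137],
  [[0.296,0.513,0.003],-0.137],
])

```text
clock: 7.13
tool_pos: [0.5102, 0.0084, 0.2334]
orientation: [-180.0, -0.1, -10.0]
force: [1.6, 0.4, 0.8]
opening: 0.0873
gripper_force: 0.0
```

```bash
python3 -c "
from h import *
to(.5454,-.2557,.233,-10.1)
"
```

```text
t 7.13 pos [0.5102 0.0084 0.2334] rpy [-1.7996e+02 -7.0000e-02 -1.0010e+01] F [1.6 0.4 0.8] op 0.0873 0.0 delta [0.1007 0.3175 0.0004] turn 0.001
```

Request:
send_rows([
  [[0.1,0.317,0],0],
  [[0.1,0.317,0],0],
  [[0.1,0.317,0],0],
  [[0.1,0.317,0],0],
  [[0.1,0.317,0],0],
])

```text
clock: 7.55
tool_pos: [0.5372, -0.1986, 0.2333]
orientation: [-180.0, -0.0, -10.1]
force: [0.3, 1.1, 0.7]
opening: 0.0876
gripper_force: 0.0
```

```bash
python3 -c "
from h import *
to(.5454,-.2557,.160,-10.1)
p=ctrl.snapshot('top')
print('boss',boss(p,(.483,.2154,.05)))
save(p,'e.png',(100,210,220,330),5)
"
```

```text
t 7.55 pos [ 0.5372 -0.1986  0.2333] rpy [-1.800e+02 -5.000e-02 -1.006e+01] F [0.3 1.1 0.7] op 0.0876 0.0 delta [0.0225 0.0685 0.0916] turn 0.0004
boss (array([484.2, 215.7]), array([45.2, 46.8]), 67.5)
```

View pics/e.png

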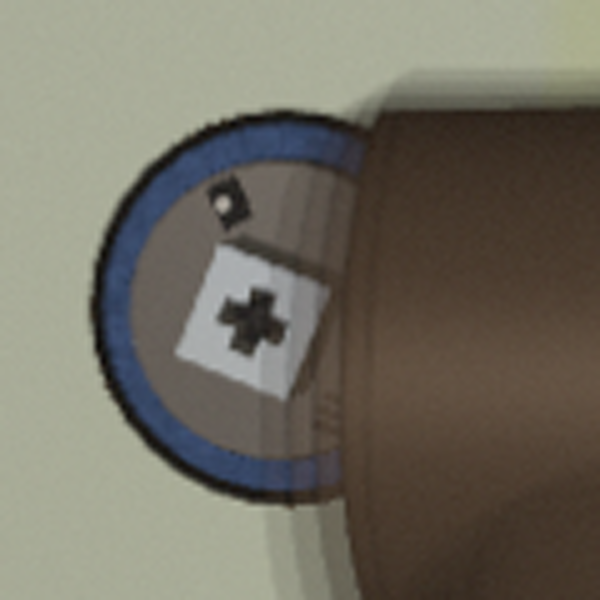

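The base is wholly on the mat: the disc is concentric with it and the cross is at crop (252,322). Now the rotor.

Request:
send_rows([
  [[0.022,0.05,0],0],
  [[0.022,0.068,0.03],0],
  [[0.022,0.068,0.06],0],
  [[0.022,0.068,0.075],0],
  [[0.022,0.068,0.075],0],
])

```text
clock: 8.02
tool_pos: [0.5433, -0.2533, 0.1696]
orientation: [-180.0, 0.3, -10.2]
force: [-0.9, -0.1, 0.2]
opening: 0.0878
gripper_force: 0.0
```

```bash
python3 -c "
from h import *
p=ctrl.snapshot('top')
to(.5454,-.2557,.134,-10.1)
print('boss',boss(p,(.483,.2154,.05)))
p=ctrl.snapshot('scene');save(p,'f.png',(120,50,320,200),4)
"
```

```text
t 8.07 pos [ 0.5444 -0.2532  0.1715] rpy [ 1.7999e+02  1.6000e-01 -1.0100e+01] F [ 0.4 -0.5  0.9] op 0.0876 0.0 delta [0.0019 0.0028 0.0469] turn 0.0
boss (array([483.8, 215.3]), array([46.3, 46.5]), 67.5)
```

View pics/f.png

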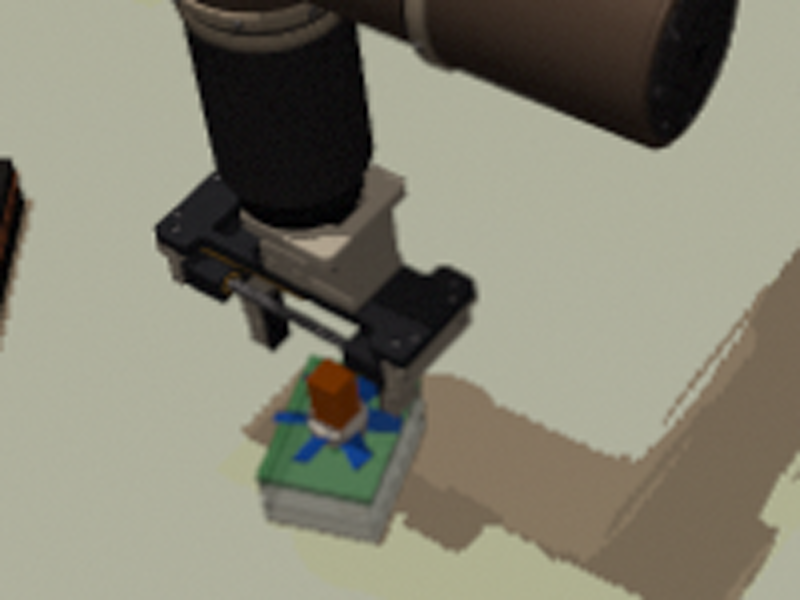

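The orange grip (crop about (333,392)) lies between the open fingers. I'll go down and grip it.

Request:
send_rows([
  [[0.001,0.003,0.012],0],
  [[0.001,0.003,0.024],0],
  [[0.001,0.003,0.036],0],
  [[0.001,0.003,0.046],0],
  [[0.001,0.003,0.046],0],
])

```text
clock: 8.53
tool_pos: [0.5445, -0.2551, 0.1334]
orientation: [-180.0, 0.2, -10.1]
force: [-1.1, 0.0, -0.3]
opening: 0.0876
gripper_force: 0.0
```

Request:
send_rows([
  [[0,0,0],0],
  [[0,0,0],0],
  [[0,0,0],0],
  [[0,0,0],0],
  [[0,0,0],0],
])

```text
clock: 8.95
tool_pos: [0.5458, -0.2556, 0.136]
orientation: [-180.0, -0.0, -10.1]
force: [-0.1, -0.2, 0.5]
opening: 0.0875
gripper_force: 0.0
```

```bash
python3 -c "
from h import *
to(.5454,-.2557,.134,-10.1)
"
```

```text
t 8.95 pos [ 0.5458 -0.2556  0.136 ] rpy [-1.800e+02 -4.000e-02 -1.006e+01] F [-0.1 -0.2  0.5] op 0.0875 0.0 delta [-0.0005  0.0002  0.0025] turn 0.0004
```

Request:
send_rows([
  [[0,0,0.002],0],
  [[0,0,0.002],0],
  [[0,0,0.002],0],
  [[0,0,0.002],0],
  [[0,0,0.002],0],
], gripper=0)

```text
clock: 9.37
tool_pos: [0.5456, -0.2556, 0.134]
orientation: [180.0, 0.0, -10.1]
force: [0.3, 0.3, -0.4]
opening: 0.0597
gripper_force: 0.0
```

Request:
send_rows([
  [[0,0,0],0],
  [[0,0,0],0],
  [[0,0,0],0],
  [[0,0,0],0],
  [[0,0,0],0],
])

```text
clock: 9.78
tool_pos: [0.5456, -0.2555, 0.1339]
orientation: [-180.0, 0.0, -10.1]
force: [-0.7, -0.8, 0.4]
opening: 0.0262
gripper_force: 0.0
```

Request:
send_rows([
  [[0,0,0],0],
  [[0,0,0],0],
  [[0,0,0],0],
  [[0,0,0],0],
  [[0,0,0],0],
])

```text
clock: 10.2
tool_pos: [0.5456, -0.2556, 0.134]
orientation: [180.0, -0.0, -10.1]
force: [-0.6, 0.2, 0.2]
opening: 0.0238
gripper_force: 30.0
```

```bash
python3 -c "
from h import *
to(.5454,-.2557,.254,-10.1)
"
```

```text
t 10.2 pos [ 0.5456 -0.2556  0.134 ] rpy [180.    -0.   -10.07] F [-0.6  0.2  0.2] op 0.0238 30.0 delta [-0.0002  0.0002 -0.1501] turn 0.0003
```

Request:
send_rows([
  [[0,0,-0.01],0],
  [[0,0,-0.04],0],
  [[0,0,-0.08],0],
  [[0,0,-0.12],0],
  [[0,0,-0.15],0],
])

```text
clock: 10.62
tool_pos: [0.546, -0.2558, 0.2573]
orientation: [180.0, -0.1, -10.0]
force: [1.7, 0.4, -1.4]
opening: 0.024
gripper_force: 30.0
```

```bash
python3 -c "
from h import *
to(.4836,.2149,.252,-22.5)
"
```

```text
t 10.62 pos [ 0.546  -0.2558  0.2573] rpy [ 1.7997e+02 -1.3000e-01 -1.0050e+01] F [ 1.7  0.4 -1.4] op 0.024 30.0 delta [-0.1795 -0.5657  0.0059] turn 0.1383
```

Request:
send_rows([
  [[-0.18,-0.566,0.002],0.138],
  [[-0.18,-0.566,0.002],0.138],
  [[-0.18,-0.566,0.002],0.138],
  [[-0.18,-0.566,0.002],0.138],
  [[-0.18,-0.566,0.002],0.138],
])

```text
clock: 11.03
tool_pos: [0.5179, -0.0505, 0.254]
orientation: [-180.0, -0.0, -22.5]
force: [1.4, 0.8, -0.8]
opening: 0.0242
gripper_force: 30.0
```

```bash
python3 -c "
from h import *
to(.4836,.2149,.252,-22.5)
"
```

```text
t 11.03 pos [ 0.5179 -0.0505  0.254 ] rpy [-1.7996e+02 -4.0000e-02 -2.2530e+01] F [ 1.4  0.8 -0.8] op 0.0242 30.0 delta [-0.1667 -0.2899  0.0026] turn -0.0003
```

Request:
send_rows([
  [[-0.167,-0.29,0],0],
  [[-0.167,-0.29,0],0],
  [[-0.167,-0.29,0],0],
  [[-0.167,-0.29,0],0],
  [[-0.167,-0.29,0],0],
])

```text
clock: 11.45
tool_pos: [0.4908, 0.1565, 0.2542]
orientation: [-179.9, -0.0, -22.5]
force: [1.4, -1.1, -0.4]
opening: 0.024
gripper_force: 30.0
```

```bash
python3 -c "
from h import *
to(.4836,.2149,.145,-22.5)
"
```

```text
t 11.45 pos [0.4908 0.1565 0.2542] rpy [-1.7994e+02 -3.0000e-02 -2.2480e+01] F [ 1.4 -1.1 -0.4] op 0.024 30.0 delta [-0.0363 -0.0639  0.1365] turn 0.0003
```

Request:
send_rows([
  [[-0.036,-0.05,0.02],0],
  [[-0.036,-0.064,0.05],0],
  [[-0.036,-0.064,0.08],0],
  [[-0.036,-0.064,0.1],0],
  [[-0.036,-0.064,0.1],0],
])

```text
clock: 11.87
tool_pos: [0.4828, 0.2123, 0.1703]
orientation: [179.7, 0.2, -22.5]
force: [0.4, -0.9, -0.5]
opening: 0.0239
gripper_force: 30.0
```

Request:
send_rows([
  [[0,0,0],0],
  [[0,0,0],0],
  [[0,0,0],0],
  [[0,0,0],0],
  [[0,0,0],0],
])

```text
clock: 12.28
tool_pos: [0.485, 0.2129, 0.1743]
orientation: [-179.9, -0.0, -22.5]
force: [0.4, -0.7, -0.7]
opening: 0.0238
gripper_force: 30.0
```

```bash
python3 -c "
from h import *
to(.4836,.2149,.150,-22.5)
p=ctrl.snapshot('scene');save(p,'g.png',(315,130,435,250),5)
u=lambda x:proj(p,x)
print((u((.4836,.2149,.054))-[315,130])*5,(u((.4836,.2149,.069))-[315,130])*5)
"
```

```text
t 12.28 pos [0.485  0.2129 0.1743] rpy [-1.799e+02 -5.000e-02 -2.252e+01] F [ 0.4 -0.7 -0.7] op 0.0238 30.0 delta [-0.0026 -0.0016  0.0304] turn -0.0002
[318.54707643 325.4719746 ] [323.19895748 308.40265333]
```

View pics/g.png

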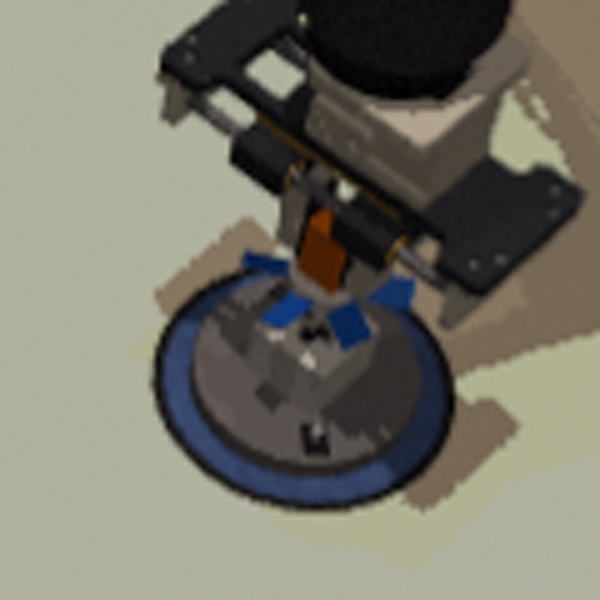

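The projected socket (318,325) agrees with the seen cross at about (315,328). I'll correct by about 2 mm and enter slowly.

Request:
send_rows([
  [[-0.0025,-0.002,0],0],
  [[-0.0025,-0.002,0],0],
  [[-0.0025,-0.002,0.006],0],
  [[-0.0025,-0.002,0.012],0],
  [[-0.0025,-0.002,0.012],0],
])

```text
clock: 12.75
tool_pos: [0.4828, 0.2147, 0.1624]
orientation: [179.9, 0.1, -22.5]
force: [-0.4, -0.4, -1.1]
opening: 0.024
gripper_force: 30.0
```

Request:
send_rows([
  [[0,0,0.003],0],
  [[0,0,0.006],0],
  [[0,0,0.009],0],
  [[0,0,0.013],0],
  [[0,0,0.016],0],
])

```text
clock: 13.17
tool_pos: [0.4833, 0.2151, 0.1504]
orientation: [180.0, 0.0, -22.5]
force: [0.6, -0.7, -1.0]
opening: 0.0235
gripper_force: 30.0
```

```bash
python3 -c "
from h import *
to(.4836,.2149,.138,-22.5)
"
```

```text
t 13.17 pos [0.4833 0.2151 0.1504] rpy [ 1.7999e+02  1.0000e-02 -2.2490e+01] F [ 0.6 -0.7 -1. ] op 0.0235 30.0 delta [0.0004 0.0001 0.0155] turn 0.0001
```

Request:
send_rows([
  [[0,0,0.003],0],
  [[0,0,0.006],0],
  [[0,0,0.009],0],
  [[0,0,0.011],0],
  [[0,0,0.013],0],
])

```text
clock: 13.58
tool_pos: [0.4834, 0.2151, 0.1406]
orientation: [-180.0, -0.0, -22.5]
force: [-1.1, -0.1, 4.6]
opening: 0.0239
gripper_force: 30.0
```

Request:
send_rows([
  [[0,0,0.001],0],
  [[0,0,0.002],0],
  [[0,0,0.003],0],
  [[0,0,0.003],0],
  [[0,0,0.003],0],
])

```text
clock: 14.0
tool_pos: [0.4834, 0.2151, 0.1385]
orientation: [-180.0, -0.0, -22.5]
force: [-2.8, 0.3, 6.3]
opening: 0.0239
gripper_force: 30.0
```

```bash
python3 -c "
from h import *
to(.4836,.2149,.138,-22.5)
"
```

```text
t 14.0 pos [0.4834 0.2151 0.1385] rpy [-1.7999e+02 -1.0000e-02 -2.2480e+01] F [-2.8  0.3  6.3] op 0.0239 30.0 delta [0.0003 0.0002 0.0006] turn 0.0002
```

Request:
send_rows([
  [[0,0,0.0005],0],
  [[0,0,0.001],0],
  [[0,0,0.0015],0],
  [[0,0,0.002],0],
  [[0,0,0.002],0],
])

```text
clock: 14.42
tool_pos: [0.4834, 0.2151, 0.1379]
orientation: [-180.0, -0.0, -22.5]
force: [-6.3, -1.4, 17.0]
opening: 0.0239
gripper_force: 30.0
```

Request:
send_rows([
  [[0,0,0],0],
  [[0,0,0],0],
  [[0,0,0],0],
  [[0,0,0],0],
  [[0,0,0],0],
])

```text
clock: 14.83
tool_pos: [0.4834, 0.2151, 0.1379]
orientation: [-180.0, -0.0, -22.5]
force: [-6.0, -1.3, 15.3]
opening: 0.0238
gripper_force: 30.0
```

```bash
python3 -c "
from h import *
to(.4836,.2149,.138,-22.5)
p=ctrl.snapshot('scene');save(p,'i.png',(315,130,435,250),5)
"
```

```text
t 14.83 pos [0.4834 0.2151 0.1379] rpy [-1.7997e+02 -3.0000e-02 -2.2460e+01] F [-6.  -1.3 15.3] op 0.0238 30.0 delta [ 0.0003  0.0002 -0.0002] turn 0.0005
```

View pics/i.png

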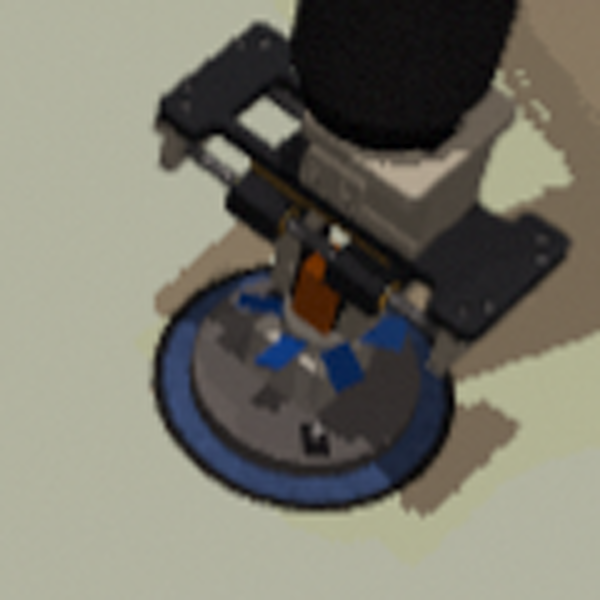

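The hub is seated on the boss. The TCP is at 0.1379 m against 0.138 expected when home, and the force has risen to 15 N, which is a hard stop. The base is still centred on the mat, so I'm handing in.

```bash
python3 -c "
from plant import ctrl
print(ctrl.close_job())"
```

```text
the job is handed in; nothing more can be done
None
```

The job is handed in with the base on the mat and the gripper still pressing the rotor fully home in the socket (about 15 N, at the expected height); no verdict came back.

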